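Open the combination-locked tool strongbox

ROBOT

A 6-joint arm with a two-finger parallel gripper is mounted at the origin on the work surface; the furniture and walls round the work are solid. World frame = base frame: x ahead of the robot, y to its left, z up, the work surface at z = 0. Lengths are in m, angles in rad, forces in N, time in s.
With the tool pointing down it reaches from about 0.225 to 0.875 m from the base axis. Payload 3.4 kg.
Tool frame: the origin (TCP) lies between the finger pads; the fingertips stand 17 mm ahead of it and the grasp point (between the pads) lies 2 mm behind it; z points along the fingers, x is the direction in which the jaws open and shut, and the axes are right-handed (so a half turn about z gives the same grasp; the last joint's range is limited). The gripper opens to 85 mm and grips with 20 to 120 N. Pads are 22 mm wide; open, the fingers measure 114 mm over their backs; the gripper's body (76 mm by 85 mm) begins 54 mm behind the grasp point. The pads swing forward as they close: fully open they stand 13 mm farther back than shut.
Start: joints at [-1.447, 0.276, 1.505, -0, 1.361, -0.121], TCP at [0.139, -0.558, 0.248] pointing down, gripper open.
Joint ranges: [-2.89, 2.89], [-0.75, 2.08], [0.22, 2.7], [-1.18, 4.32], [0.11, 2.71], [-2.7, 2.7]. Speed limits (rad/s): [2.57, 2.57, 3.14, 3.14, 3.14, 3.14].

INTERFACE

Orientations are given as a rotation vector (axis times angle).
In Python, from rig import r gives the robot as it stands.
- The arm moves only by the tool move_arm, never from a script. Its argument "rows" is a list that holds one entry, the list of rows, each a list of 7 numbers: the opening in per cent of the stroke, from 0 (shut) to 100 (fully open), then the shift along the tool's x, y, z in mm, then the turn, a rotation vector about the tool's x, y, z in degrees. In form: [[[jaw, dx, dy, dz, rx, ry, rz], ...]]. A call has exactly 8 rows; each row is the pose to reach, as a shift and turn from the pose commanded when the call began, along the tool's axes at that moment; what a row does not reach only later rows make up. A row lasts 1/12 s, in which the tool goes at most 41.7 mm and 7.16 degrees, less where a joint would pass 70% of its speed; a pose out of reach is approached as far as the arm can. A call with a gripper value outside its range is refused whole. The fingers move at their own pace and stop on an object; "newtons" is the grip in N (left out, the last holds). Time passes only in rows, so rows that repeat a pose let the fingers close, or fill a call up. It gives the time, the measured TCP pose, the force and the opening at its end, in the units of the state.
- r.state(): the state, without advancing time (a new reading comes with each control period).
- r.grab_frame(name): name is "side" or "top" or "wrist"; returns the picture (400x640x3 uint8, red, green, blue); there is no depth.
- r.get_calibration(name): a dict with "fovy" (degrees; the focal length in pixels is half the picture's height over the tangent of half this angle, whatever the lens; pixels are square), "cx", "cy" (the principal point, pixels), "rvec" (rotation vector, rad) and "tvec" (3), from world to camera coordinates, as OpenCV has them; the wrist camera has in their place "T_tool_cam" (4x4, takes a point from camera to tool coordinates, whose origin is the TCP and whose axes are the tool frame's). Camera axes: x right, y down, z forward; pixel columns grow to the right and rows downward; lengths in m; the calibration is good to about 2 mm. A picture is of the moment at which its call begins: read the wrist's pose just before it. get_calibration takes no time and is no camera call.
- r.hand_in(): hands the job in, once; it reports no verdict.
The state is a dict: "time": time; "joint_pos": joint angles; "qvel": joint speeds; "effort": joint torques, N m; "ee_pos": TCP position; "tcp_rot": TCP orientation; "contact_force": force on the tool from outside, world axes, zero at the start; "moment": the same for the moment, N m; "grip_width": finger opening in m.
Only numpy, scipy, OpenCV 4.12 (cv2) and the standard library are available. Lean on these libraries where they do the work, as an engineer would, in place of code of your own. Each camera call takes 0.05 s, during which the arm holds its last target. There are 200 camera calls.

TASK

Open the small steel strongbox on the bench by its combination: turn the dial on its top left to 40, then right to 95, then left again slowly until you feel the bolt drop and the dial stop, and do not wrench it any further. Then pull the drawer out as far as it goes and let go; do not drag on it while it is still locked, and leave the tub, the jar and the spanner where they are.

Things in the scene. Friction and masses are not known exactly. Their poses are not given: they have to be found in the camera images.
- strongbox: grey steel strongbox, 160 mm deep (its x), 180 mm wide (its y), 112 mm high, bolted to the bench; origin at the middle of its underside, on the bench; z up, its front (the drawer side) looks along its own -x
- dial_grip (a point): point on the dial's upright axis at the height to grip: 145 mm above the bench, 33 mm above the strongbox top. The dial is a dark flange 88 mm across, its top 7 mm above the strongbox top, carrying a round knurled steel knob 42 mm in diameter that reaches from 8 to 41 mm above the strongbox top
- dial (a joint): turn of the dial in rad, growing as it is turned left (anticlockwise from above). Number at the index = 100 x value / 6.283, modulo 100: 40 is 2.513 rad, 95 is -0.314 rad. It starts between 93 and 5. It has no end stops and turns with a drag of about 0.12 N m. 40 and 95 must be set within about 3 numbers
- dial_index (a point): the index: short white line on the steel ring round the dial, drawer side. The flange has a thin line every 5 numbers, a longer one every 10, and at 0 a broad one between two dots; numbers run clockwise. Once the bolt has dropped the dial runs up against a stiff spring stop: the resisting torque climbs by 0.25 N m in 0.1 rad; it must not pass 0.27 N m above that of free turning
- lock_spindle (a point): dial axis at the strongbox top, 8 mm behind its middle. Inside, left to 40 sets one wheel, right to 95 the other (no full turns needed; overshooting spoils them: go a full turn right and begin again). On the last turn left a spring bolt drops into the cam; where is known only roughly, between 5 and 23, and past 28 a wheel is spoilt
- drawer (a joint): how far the drawer is pulled out, in m: 0 shut, 0.06 at its stop; it slides along the strongbox's -x with about 2 N of drag, and moves no more than 2 mm while the bolt holds it
- drawer_handle (a point): middle of the drawer's bar handle: a round steel bar 11 mm thick and 96 mm long, level, along the strongbox's y, 94 mm above the bench (18 mm below the strongbox top), its centre line 35 mm in front of the drawer's face, on posts 82 mm apart
- disc_tub: tub of flap discs, 122 mm across, 99 mm high; origin at the middle of its underside; leave alone
- coffee_jar: dark jar with a yellow lid, 66 mm across, 106 mm high; origin at the middle of its underside; leave alone
- spanner_c: dark spanner lying flat, 168 mm long, 35 mm wide, 5 mm thick; origin at the middle of its underside; leave alone

How it is judged:
By the outcome, as a careful person would: the job done as asked, in the order asked, and still so for the second after the job is handed in, with the robot touching nothing.
It also fails if it takes over 72 s, if anything falls off the work surface, if the arm or the gripper's body presses on something with over 40 N, if the wrist force passes 120 N, or if a joint passes its speed limit or range.

## Working session

There is one attempt and no reset: what is moved stays moved. The work goes in short steps, Python scripts to look and compute and a tool call to move; the robot and the scene stay as the last step left them, time stands still between calls to the robot, and variables do not carry over. Pictures are saved under pics/ and viewed, about 8 in all and at most 12, crops included, and the job is handed in when it is done.

Besides the shell and the picture viewer there is one more tool, called after "Call:" by a JSON object that holds its "method" and its "body", one argument or row to a line. move_arm: Moves the arm, as the interface text tells. Its arguments: {"type":"object","properties":{"rows":{"type":"array"},"newtons":{"type":"number"}},"required":["rows"]}

```bash
ls; mkdir -p pics; python3 - <<'E'
from rig import r
import cv2,numpy as np
print(r.state())
for n in("top","side"):
    print(n,r.get_calibration(n)); cv2.imwrite(f"pics/{n}0.png",r.grab_frame(n)[:,:,::-1])
print(r.get_calibration("wrist"))
E
```

```text
pics
{'time': 0.0, 'joint_pos': array([-1.44699589e+00,  2.76607659e-01,  1.50614465e+00,  1.61873613e-05,
        1.36071400e+00, -1.20997954e-01]), 'qvel': array([-4.20635071e-04,  1.10200603e-03, -2.88186615e-04, -8.98236121e-05,
       -5.97112808e-04,  4.30337183e-04]), 'effort': array([-1.61783282e-03, -4.16781700e+01, -2.45806503e+01, -2.07081998e-04,
        1.09940246e-02,  1.00555511e-05]), 'ee_pos': array([ 0.13929574, -0.55735074,  0.24742788]), 'tcp_rot': array([-2.47499075e+00,  1.93278025e+00,  2.06559257e-03]), 'contact_force': array([ 1.9605489 , -0.03670648, -0.20613418]), 'moment': array([-0.05253729, -0.01355406, -0.02283144]), 'grip_width': 0.08548292234790254}
top {'fovy': 43.20896454794288, 'cx': 316.4657744589848, 'cy': 194.04997394423734, 'rvec': array([ 2.19304138, -2.13301066,  0.07027603]), 'tvec': array([-0.07707158,  0.44077106,  1.47134556])}
side {'fovy': 55.90413033327618, 'cx': 317.32398230948513, 'cy': 205.6909708250764, 'rvec': array([ 0.37176673, -2.61398192,  1.48552365]), 'tvec': array([0.40423917, 0.21357506, 1.15054179])}
{'fovy': 65.15602634609888, 'cx': 318.60527847738007, 'cy': 193.04210847869652, 'T_tool_cam': array([[ 9.99999862e-01, -4.49816558e-04, -2.70742993e-04,
        -5.60479373e-04],
       [ 5.09597665e-04,  9.55660706e-01,  2.94469618e-01,
        -7.68024512e-02],
       [ 1.26281129e-04, -2.94469716e-01,  9.55660803e-01,
        -1.25881574e-01],
       [ 0.00000000e+00,  0.00000000e+00,  0.00000000e+00,
         1.00000000e+00]])}
```

View pics/top0.png

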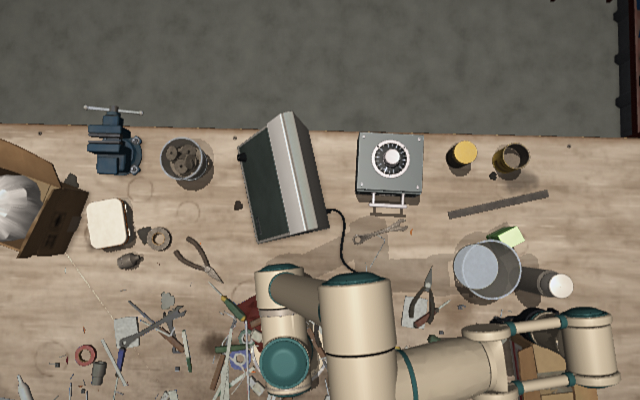

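View pics/side0.png

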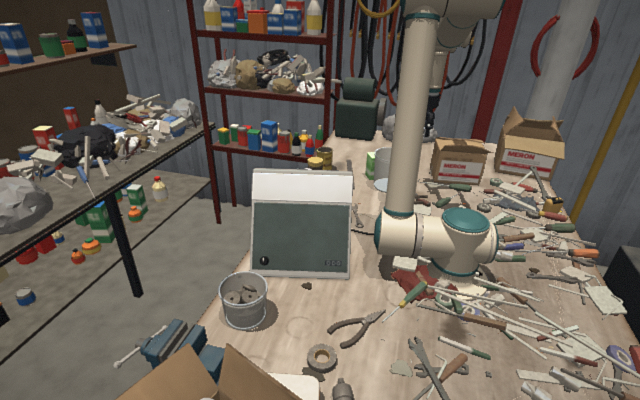

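The top view shows the strongbox at about (390,162), its dial at (391,157) and its handle at (389,210). A sloped machine stands left of it, and the spanner lies in front at (380,232). The side view is blocked by the machine. I'll localise from the top view with a zoomed crop.

```bash
cat >h.py <<'E'
from rig import r
import cv2,numpy as np
from scipy.spatial.transform import Rotation as R
def K(c,h=400):
    f=h/2/np.tan(np.radians(c['fovy']/2)); return np.array([[f,0,c['cx']],[0,f,c['cy']],[0,0,1]])
def cam(n,s=None):
    c=r.get_calibration(n)
    if n=="wrist":
        s=s or r.state(); T=np.eye(4);T[:3,:3]=R.from_rotvec(s['tcp_rot']).as_matrix();T[:3,3]=s['ee_pos']
        M=np.linalg.inv(T@c['T_tool_cam'])
    else:
        M=np.eye(4);M[:3,:3]=R.from_rotvec(c['rvec']).as_matrix();M[:3,3]=c['tvec']
    return K(c),M
def back(cm,uv,z):
    k,M=cm; Rm=M[:3,:3]; C=-Rm.T@M[:3,3]
    d=Rm.T@np.linalg.solve(k,[uv[0],uv[1],1]); return C+d*(z-C[2])/d[2]
def proj(cm,P):
    k,M=cm; p=k@(M[:3,:3]@np.array(P)+M[:3,3]); return p[:2]/p[2]
def show(name,img,x0,y0,w,h,s):
    cv2.imwrite(name,cv2.resize(img[y0:y0+h,x0:x0+w,::-1],None,fx=s,fy=s,interpolation=cv2.INTER_CUBIC))
E
python3 - <<'E'
from h import *
im=cv2.imread("pics/top0.png")[:,:,::-1]
show("pics/topz.png",im,340,120,100,75*1+50,6) if 0 else show("pics/topz.png",im,300,110,160,140,4.2)
c=cam("top")
for n,uv,z in[("dial",(391,157),.153),("handle",(389,210),.094),("box centre top",(390,162),.112),("knob z .15",(391.5,156.5),.15)]: print(n,back(c,uv,z).round(4))
E
```

```text
dial [ 0.5362 -0.2662  0.153 ]
handle [ 0.3968 -0.27    0.094 ]
box centre top [ 0.529  -0.2686  0.112 ]
knob z .15 [ 0.5381 -0.2679  0.15  ]
```

View pics/topz.png

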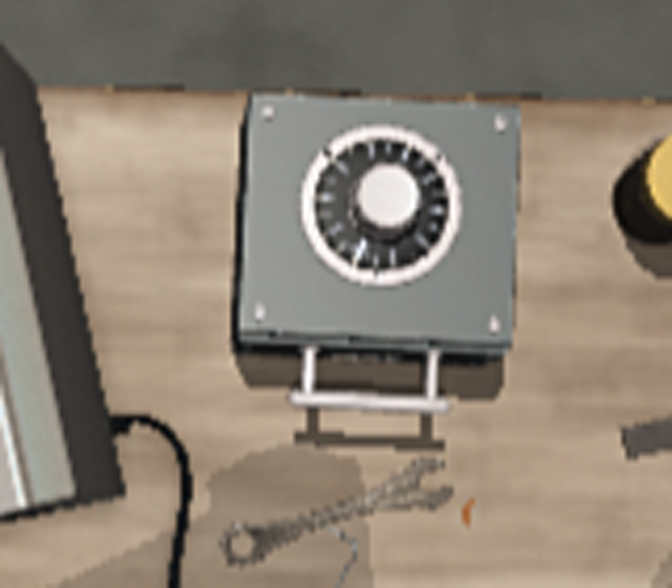

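The crop shows box top corners at crop (250,95), (520,103), (511,350) and (240,343). The dial ring is centred at (381,204), the index at about (376,275), and the handle bar runs from (292,398) to (449,406).

```bash
python3 - <<'E'
from h import *
c=cam("top")
q=lambda p:(p[0]/4.2+300-.4,p[1]/4.2+110-.4)
P=[back(c,q(p),.112) for p in[(250,95),(520,103),(511,350),(240,343)]]
print(np.round(P,4),np.mean(P,0).round(4))
print([np.linalg.norm(P[i]-P[(i+1)%4]).round(4) for i in range(4)])
for a,b in((3,0),(2,1)): d=P[a]*-1+P[b]; print("yaw x",np.degrees(np.arctan2(d[1],d[0])))
for a,b in((1,0),(2,3)): d=P[b]-P[a]; print("yaw y",np.degrees(np.arctan2(-d[0],d[1])))
print("ring",back(c,q((381,204)),.114),"knob",back(c,q((388,196)),.153),"index",back(c,q((376,275)),.112))
h=[back(c,q(p),.0995) for p in[(292,398),(449,406)]];print("handle",h,np.mean(h,0))
print("machine near corner",[back(c,q((118,490)),z) for z in(0,.15)],"edge",[back(c,q((40,90)),z) for z in(0,.15)])
print("jar",back(c,(462,153),.106),"spanner ends",back(c,q((440,480)),.005),back(c,q((235,545)),.005))
E
```

```text
[[ 0.6108 -0.1814  0.112 ]
 [ 0.6096 -0.3599  0.112 ]
 [ 0.4452 -0.3557  0.112 ]
 [ 0.4451 -0.1783  0.112 ]] [ 0.5277 -0.2688  0.112 ]
[np.float64(0.1786), np.float64(0.1645), np.float64(0.1774), np.float64(0.1658)]
yaw x -1.054386384347235
yaw x -1.4833740277677407
yaw y -0.3694004846600521
yaw y 0.031169629435279327
ring [ 0.5394091  -0.26902142  0.114     ] knob [ 0.53823978 -0.26878312  0.153     ] index [ 0.49240714 -0.26671788  0.112     ]
handle [array([ 0.41063736, -0.21409659,  0.0995    ]), array([ 0.40815279, -0.3175929 ,  0.0995    ])] [ 0.40939508 -0.26584475  0.0995    ]
machine near corner [array([ 0.34930096, -0.10042792,  0.        ]), array([ 0.34529651, -0.10079836,  0.15      ])] edge [array([ 0.63515207, -0.03658821,  0.        ]), array([ 0.60261723, -0.04333039,  0.15      ])]
jar [ 0.56021308 -0.46827985  0.106     ] spanner ends [ 0.3625548  -0.32633692  0.005     ] [ 0.31293734 -0.18358585  0.005     ]
```

Call:
{"method": "move_arm", "body": {
  "rows": [
    [[100, -183, -456, 0, 0, 0, 48], [100, -183, -456, 0, 0, 0, 48], [100, -183, -456, 0, 0, 0, 48], [100, -183, -456, 0, 0, 0, 48], [100, -183, -456, 0, 0, 0, 48], [100, -183, -456, 0, 0, 0, 48], [100, -183, -456, 0, 0, 0, 48], [100, -183, -456, 0, 0, 0, 48]]
  ]
}}

```text
time: 0.77
ee_pos: [0.3922, -0.3749, 0.248]
tcp_rot: [1.468, -2.777, -0.001]
contact_force: [0.6, 0.4, 0.7]
grip_width: 0.0855
```

```bash
cat >>h.py <<'E'
def go(p,yaw=None):
    "shift in tool mm and turn about tool z (deg) to reach p, tool x at yaw deg"
    s=r.state(); Rm=R.from_rotvec(s['tcp_rot']).as_matrix()
    y=np.degrees(np.arctan2(Rm[1,0],Rm[0,0]))
    print("t",round(s['time'],2),"pos",s['ee_pos'].round(4),"yaw",y.round(2),"tilt",Rm[:,2].round(4),"q",s['joint_pos'].round(3),"F",s['contact_force'].round(2),"M",s['moment'].round(3),"w",round(s['grip_width'],4))
    if p is not None: print("shift mm",(Rm.T@(np.array(p)-s['ee_pos'])*1000).round(1),"rz",None if yaw is None else -(yaw-y))
E
python3 -c "
from h import *
go([.537,-.269,.248],-124)"
```

```text
t 0.77 pos [ 0.3922 -0.3749  0.248 ] yaw -124.26 tilt [-8.e-04 -0.e+00 -1.e+00] q [-8.910e-01  2.270e-01  1.573e+00 -1.000e-03  1.341e+00  1.278e+00] F [0.61 0.36 0.7 ] M [-0.038 -0.006 -0.031] w 0.0855
shift mm [-1.69e+02 -6.01e+01 -1.00e-01] rz -0.2558620971480394
```

Call:
{"method": "move_arm", "body": {
  "rows": [
    [[100, -169, -60, 0, 0, 0, 0], [100, -169, -60, 0, 0, 0, 0], [100, -169, -60, 0, 0, 0, 0], [100, -169, -60, 0, 0, 0, 0], [100, -169, -60, 0, 0, 0, 0], [100, -169, -60, 0, 0, 0, 0], [100, -169, -60, 0, 0, 0, 0], [100, -169, -60, 0, 0, 0, 0]]
  ]
}}

```text
time: 1.43
ee_pos: [0.5345, -0.2701, 0.2479]
tcp_rot: [1.474, -2.772, -0.001]
contact_force: [-0.4, -0.6, 0.2]
grip_width: 0.0854
```

```bash
python3 -c "
from h import *
go([.537,-.269,.248],-124)
s=r.state();im=r.grab_frame('wrist');cv2.imwrite('pics/w1.png',im[:,:,::-1])
c=cam('wrist',s)
print([proj(c,p).round(1) for p in([.537,-.269,.153],[.537,-.269,.119],[.493,-.268,.112])])"
```

```text
t 1.43 pos [ 0.5345 -0.2701  0.2479] yaw -124.0 tilt [-1.7e-03 -3.0e-04 -1.0e+00] q [-5.830e-01  3.130e-01  1.452e+00 -1.000e-03  1.378e+00  1.581e+00] F [-0.39 -0.63  0.17] M [0.008 0.027 0.027] w 0.0854
shift mm [-2.3 -1.5 -0.1] rz -0.00477803696144008
[array([317.6, 201. ]), array([317.7, 188.2]), array([344. , 225.3])]
```

View pics/w1.png

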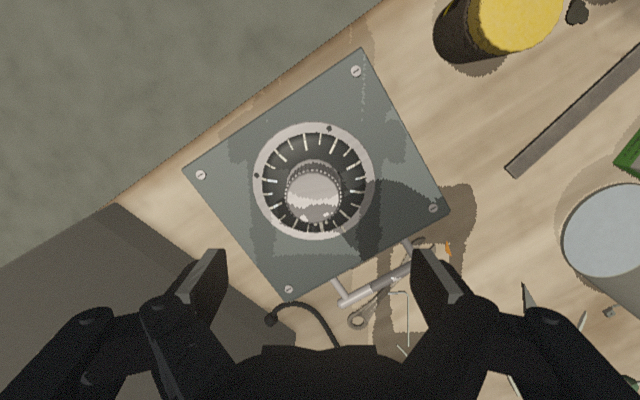

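The wrist picture shows the dial ring centred near (313,181), the knob top near (313,197), and the handle from (340,302) towards the upper right. I'll rectify the dial plane to read the number.

```bash
cat >>h.py <<'E'
def rect(im,c,ctr,z,half,n,name,up=(1,0)):
    "top-down view of plane z, up = world +x"
    h=half; W=[[h,h],[h,-h],[-h,-h],[-h,h]]
    src=np.float32([proj(c,[ctr[0]+a,ctr[1]+b,z]) for a,b in W]); dst=np.float32([[0,0],[n,0],[n,n],[0,n]])
    o=cv2.warpPerspective(im,cv2.getPerspectiveTransform(src,dst),(n,n),flags=cv2.INTER_CUBIC); cv2.imwrite(name,o[:,:,::-1]); return o
E
python3 -c "
from h import *
s=r.state();im=cv2.imread('pics/w1.png')[:,:,::-1]
c=cam('wrist',s)
print(back(c,(313.5,181),.113),back(c,(313.5,197),.153))
k=back(c,(313.5,181),.113)
rect(im,c,k,.119,.055,600,'pics/rect1.png')"
```

```text
[ 0.54274856 -0.26890794  0.113     ] [ 0.54112079 -0.2684892   0.153     ]
```

View pics/rect1.png

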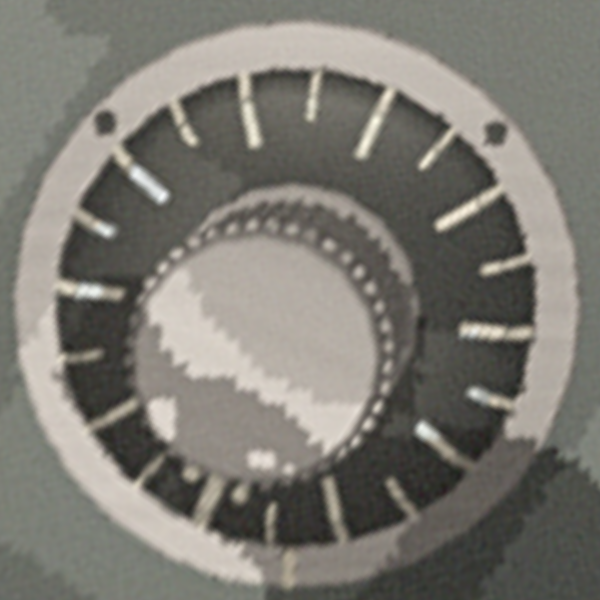

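The rectified dial has its centre at (296,306), the index at (290,568) and the 0 mark with its dots at (208,503). The dial reads about 93.6, so left to 40 is about 167°. Now descend.

```bash
python3 -c "
from h import *
go([.541,-.2685,.144],-124)"
```

```text
t 1.48 pos [ 0.5343 -0.2704  0.2481] yaw -124.06 tilt [-1.2e-03 -3.0e-04 -1.0e+00] q [-5.840e-01  3.120e-01  1.452e+00 -1.000e-03  1.378e+00  1.581e+00] F [-0.68 -0.08 -0.7 ] M [ 0.013 -0.002  0.001] w 0.0857
shift mm [ -5.4  -4.6 104.1] rz -0.05507113180472345
```

Call:
{"method": "move_arm", "body": {
  "rows": [
    [[100, -5, -5, 20, 0, 0, 0], [100, -5, -5, 40, 0, 0, 0], [100, -5, -5, 60, 0, 0, 0], [100, -5, -5, 75, 0, 0, 0], [100, -5, -5, 90, 0, 0, 0], [100, -5, -5, 104, 0, 0, 0], [100, -5, -5, 104, 0, 0, 0], [100, -5, -5, 104, 0, 0, 0]]
  ]
}}

```text
time: 2.15
ee_pos: [0.5412, -0.269, 0.144]
tcp_rot: [1.472, -2.774, -0.002]
contact_force: [-0.1, -0.2, 1.5]
grip_width: 0.0857
```

```bash
python3 -c "
from h import *
go([.541,-.2685,.144],-124)
s=r.state();im=r.grab_frame('wrist');cv2.imwrite('pics/w2.png',im[:,:,::-1])
c=cam('wrist',s)
print([proj(c,p).round(1) for p in([.541,-.2685,.153],[.541,-.2685,.119])])"
```

```text
t 2.15 pos [ 0.5412 -0.269   0.144 ] yaw -124.09 tilt [-1.6e-03  6.0e-04 -1.0e+00] q [-0.576  0.393  1.598 -0.     1.152  1.59 ] F [-0.07 -0.18  1.48] M [ 0.015 -0.01  -0.034] w 0.0857
shift mm [-0.3  0.4  0. ] rz -0.09287747767754695
[array([321.9, 282.7]), array([321.2, 246.3])]
```

View pics/w2.png

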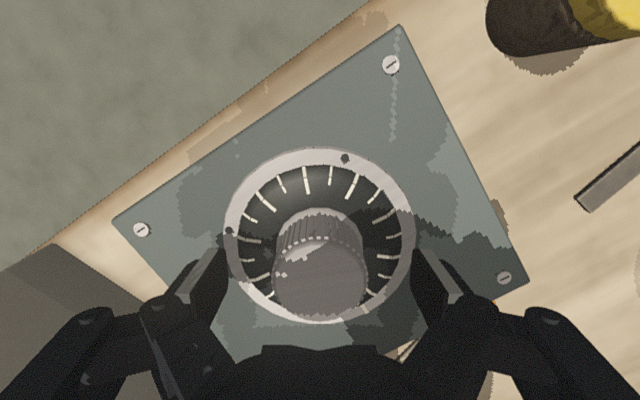

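The knob top is at (319,278), with the fingers centred at about column 320, so alignment is within 1–2 mm. Now close gently.

Call:
{"method": "move_arm", "body": {
  "rows": [
    [[60, -0.5, -1, 0, 0, 0, 0], [55, -0.5, -1, 0, 0, 0, 0], [50, -0.5, -1, 0, 0, 0, 0], [45, -0.5, -1, 0, 0, 0, 0], [40, -0.5, -1, 0, 0, 0, 0], [40, -0.5, -1, 0, 0, 0, 0], [40, -0.5, -1, 0, 0, 0, 0], [40, -0.5, -1, 0, 0, 0, 0]]
  ],
  "newtons": 50
}}

```text
time: 2.87
ee_pos: [0.5428, -0.2704, 0.1459]
tcp_rot: [1.475, -2.77, 0.006]
contact_force: [-4.4, -4.2, 5.3]
grip_width: 0.0406
```

```bash
python3 -c "
from h import *
go([.541,-.269,.143],-124)"
```

```text
t 2.87 pos [ 0.5428 -0.2704  0.1459] yaw -123.92 tilt [-0.001 -0.005 -1.   ] q [-0.574  0.393  1.593 -0.005  1.154  1.591] F [-4.4  -4.21  5.34] M [-0.716  0.742 -0.   ] w 0.0406
shift mm [-0.1  2.3  2.9] rz 0.08476185710381401
```

Call:
{"method": "move_arm", "body": {
  "rows": [
    [[40, 1, 0, -2, 0, 0, 0], [40, 1, 0, -2, 0, 0, -3], [40, 1, 0, -2, 0, 0, -8], [40, 1, 0, -2, 0, 0, -14], [40, 1, 0, -2, 0, 0, -20], [40, 1, 0, -2, 0, 0, -26], [40, 1, 0, -2, 0, 0, -30], [40, 1, 0, -2, 0, 0, -30]]
  ]
}}

```text
time: 3.53
ee_pos: [0.5434, -0.2686, 0.146]
tcp_rot: [-2.144, 2.295, 0.0]
contact_force: [1.5, 1.1, -3.0]
grip_width: 0.04
```

```bash
python3 -c "
from h import *
go(None)"
```

```text
t 3.53 pos [ 0.5434 -0.2686  0.146 ] yaw -93.89 tilt [ 3.e-04  5.e-04 -1.e+00] q [-5.740e-01  3.930e-01  1.593e+00  1.000e-03  1.156e+00  1.064e+00] F [ 1.53  1.06 -3.03] M [-0.333 -0.193  0.13 ] w 0.04
```

Call:
{"method": "move_arm", "body": {
  "rows": [
    [[40, 0, 0, 0, 0, 0, -6], [40, 0, 0, 0, 0, 0, -13], [40, 0, 0, 0, 0, 0, -20], [40, 0, 0, 0, 0, 0, -27], [40, 0, 0, 0, 0, 0, -34], [40, 0, 0, 0, 0, 0, -41], [40, 0, 0, 0, 0, 0, -48], [40, 0, 0, 0, 0, 0, -50]]
  ]
}}

```text
time: 4.2
ee_pos: [0.5424, -0.2656, 0.146]
tcp_rot: [-2.909, 1.172, 0.006]
contact_force: [-2.3, 7.0, 0.1]
grip_width: 0.0402
```

```bash
python3 -c "
from h import *
go(None)"
```

```text
t 4.2 pos [ 0.5424 -0.2656  0.146 ] yaw -43.88 tilt [-0.0016  0.0063 -1.    ] q [-0.573  0.392  1.594  0.005  1.16   0.191] F [-2.26  7.02  0.14] M [ 0.64  -0.28  -0.142] w 0.0402
```

Call:
{"method": "move_arm", "body": {
  "rows": [
    [[40, 0, 0, 0, 0, 0, -6], [40, 0, 0, 0, 0, 0, -13], [40, 0, 0, 0, 0, 0, -20], [40, 0, 0, 0, 0, 0, -27], [40, 0, 0, 0, 0, 0, -34], [40, 0, 0, 0, 0, 0, -41], [40, 0, 0, 0, 0, 0, -48], [40, 0, 0, 0, 0, 0, -50]]
  ]
}}

```text
time: 4.87
ee_pos: [0.5394, -0.2645, 0.146]
tcp_rot: [-3.128, -0.167, 0.011]
contact_force: [-8.2, 7.6, 3.9]
grip_width: 0.04
```

```bash
python3 -c "
from h import *
go(None)
s=r.state();im=r.grab_frame('wrist');cv2.imwrite('pics/w3.png',im[:,:,::-1])
"
```

```text
t 4.87 pos [ 0.5394 -0.2645  0.146 ] yaw 6.11 tilt [-0.0077  0.0091 -0.9999] q [-0.574  0.391  1.596  0.004  1.166 -0.682] F [-8.22  7.56  3.92] M [ 1.294  0.505 -0.264] w 0.04
```

Call:
{"method": "move_arm", "body": {
  "rows": [
    [[40, -1, -2, 0, 0, 0, -5], [40, -2, -3, 0, 0, 0, -11], [40, -3, -4, 0, 0, 0, -17], [40, -4, -5, 0, 0, 0, -23], [40, -4, -5, 0, 0, 0, -29], [40, -4, -5, 0, 0, 0, -34], [40, -4, -5, 0, 0, 0, -36], [40, -4, -5, 0, 0, 0, -36]]
  ]
}}

```text
time: 5.58
ee_pos: [0.5371, -0.2652, 0.146]
tcp_rot: [-2.933, -1.125, 0.005]
contact_force: [-3.8, -2.8, -1.2]
grip_width: 0.0402
```

```bash
python3 -c "
from h import *
go(None)
s=r.state();im=r.grab_frame('wrist');cv2.imwrite('pics/w3.png',im[:,:,::-1])
c=cam('wrist',s); rect(im,c,[.5397,-.2682],.119,.055,560,'pics/rect3.png')
a=r.grab_frame('top'); show('pics/top3.png',a,365,130,55,50,10)
"
```

```text
t 5.58 pos [ 0.5371 -0.2652  0.146 ] yaw 41.96 tilt [-3.e-03 -7.e-04 -1.e+00] q [-0.573  0.384  1.607 -0.002  1.152 -1.305] F [-3.77 -2.8  -1.22] M [-0.219  0.265 -0.02 ] w 0.0402
```

View pics/rect3.png

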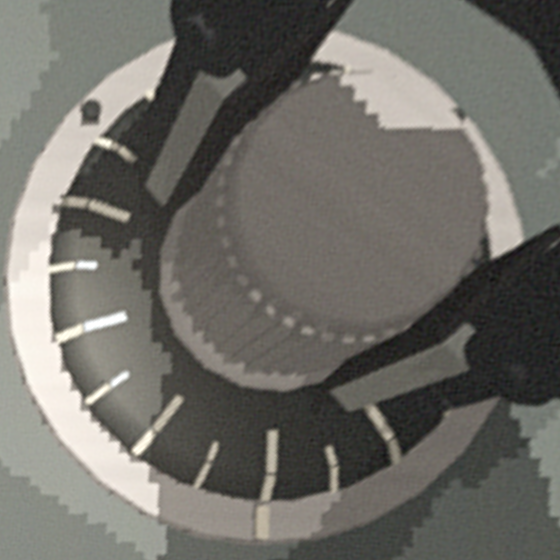

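The rectified view shows the long 40 mark, (271,432)–(266,500), in line with the index at (263,520). So 40 is set, and it agrees with the reckoned 39.7. Now right by 162°, following the small grip offset.

Call:
{"method": "move_arm", "body": {
  "rows": [
    [[40, 0, 0, 0, 0, 0, 7], [40, 0.5, 0, 0, 0, 0, 14], [40, 1, 0, 0, 0, 0, 21], [40, 1.5, 0.5, 0, 0, 0, 28], [40, 2, 0.5, 0, 0, 0, 35], [40, 2, 1, 0, 0, 0, 42], [40, 2.5, 1.5, 0, 0, 0, 49], [40, 2.5, 1.5, 0, 0, 0, 54]]
  ]
}}

```text
time: 6.35
ee_pos: [0.5405, -0.2644, 0.1461]
tcp_rot: [3.122, -0.338, -0.003]
contact_force: [-2.5, -1.9, -3.6]
grip_width: 0.0402
```

```bash
python3 -c "
from h import *
go(None)"
```

```text
t 6.35 pos [ 0.5405 -0.2644  0.1461] yaw -12.36 tilt [-2.e-03 -8.e-04 -1.e+00] q [-0.569  0.388  1.602 -0.002  1.154 -0.353] F [-2.48 -1.87 -3.56] M [-0.418 -0.156  0.116] w 0.0402
```

Call:
{"method": "move_arm", "body": {
  "rows": [
    [[40, 0.5, 0, 0, 0, 0, 7], [40, 1, 0, 0, 0, 0, 14], [40, 1.5, 0, 0, 0, 0, 21], [40, 2, 0.5, 0, 0, 0, 28], [40, 2.5, 0.5, 0, 0, 0, 35], [40, 2.5, 1, 0, 0, 0, 42], [40, 3, 1.5, 0, 0, 0, 49], [40, 3, 1.5, 0, 0, 0, 54]]
  ]
}}

```text
time: 7.02
ee_pos: [0.5432, -0.2667, 0.146]
tcp_rot: [2.628, -1.718, -0.001]
contact_force: [-1.9, -3.6, -2.3]
grip_width: 0.0408
```

```bash
python3 -c "
from h import *
go(None)"
```

```text
t 7.02 pos [ 0.5432 -0.2667  0.146 ] yaw -66.35 tilt [-0.002  -0.0014 -1.    ] q [-0.57   0.392  1.594 -0.002  1.156  0.589] F [-1.93 -3.56 -2.28] M [-0.71   0.105  0.157] w 0.0408
```

Call:
{"method": "move_arm", "body": {
  "rows": [
    [[40, 0.5, 0, 0, 0, 0, 7], [40, 1, 0, 0, 0, 0, 14], [40, 1.5, 0, 0, 0, 0, 21], [40, 2, 0.5, 0, 0, 0, 28], [40, 2.5, 0.5, 0, 0, 0, 35], [40, 2.5, 1, 0, 0, 0, 42], [40, 3, 1.5, 0, 0, 0, 49], [40, 3, 1.5, 0, 0, 0, 53.5]]
  ]
}}

```text
time: 7.68
ee_pos: [0.543, -0.2702, 0.146]
tcp_rot: [1.574, -2.716, 0.001]
contact_force: [-3.1, -2.5, -2.5]
grip_width: 0.0405
```

```bash
python3 -c "
from h import *
go(None)
s=r.state();im=r.grab_frame('wrist');cv2.imwrite('pics/w4.png',im[:,:,::-1])
c=cam('wrist',s); o=rect(im,c,[.5397,-.2682],.119,.055,560,'pics/rect4.png')
a=cv2.resize(r.grab_frame('top')[130:182,362:418],(520,480),interpolation=cv2.INTER_CUBIC)
cv2.imwrite('pics/chk4.png',np.hstack([cv2.resize(o,(480,480)),a[:,:320]])[:,:,::-1])
"
```

```text
t 7.68 pos [ 0.543  -0.2702  0.146 ] yaw -119.82 tilt [-0.0023 -0.0017 -1.    ] q [-0.575  0.394  1.591 -0.003  1.158  1.518] F [-3.15 -2.5  -2.51] M [-0.732  0.448  0.23 ] w 0.0405
```

View pics/rect4.png

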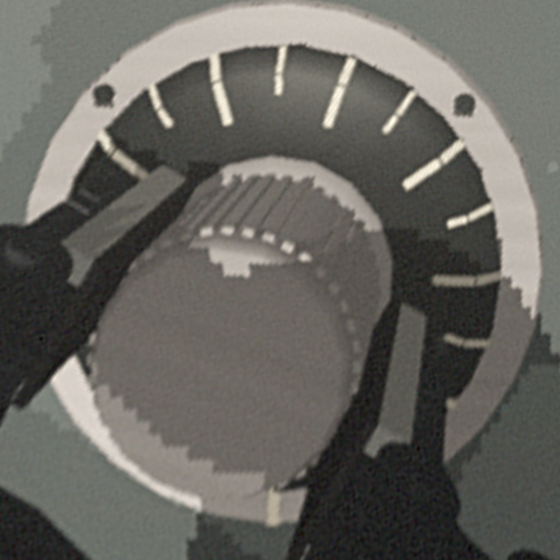

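The index at (274,505) and the 45 mark opposite at (281,68) put the dial at about 95–95.8. Reckoning gives 95.1, so it is within tolerance. Now left: first a 31° free turn, then small steps.

Call:
{"method": "move_arm", "body": {
  "rows": [
    [[40, 0, 0, 0, 0, 0, -4], [40, 0, 0, 0, 0, 0, -9], [40, -0.5, 0, 0, 0, 0, -14], [40, -1, 0, 0, 0, 0, -19], [40, -1, 0.5, 0, 0, 0, -24], [40, -1.5, 0.5, 0, 0, 0, -28], [40, -1.5, 0.5, 0, 0, 0, -30], [40, -1.5, 0.5, 0, 0, 0, -31]]
  ]
}}

```text
time: 8.45
ee_pos: [0.5435, -0.2682, 0.146]
tcp_rot: [2.252, -2.188, -0.001]
contact_force: [-3.1, -1.7, -2.3]
grip_width: 0.0406
```

```bash
cat >m.py <<'E'
from h import *
go(None)
m=[];f=[]
for i in range(3):
    s=r.state();m.append(s['moment']);f.append(s['contact_force']); r.grab_frame('top')
Rm=R.from_rotvec(r.state()['tcp_rot']).as_matrix()
print("Mz",np.array(m)[:,2].round(3),"tool F",(Rm.T@np.mean(f,0)).round(1),"tool M",(Rm.T@np.mean(m,0)).round(3))
E
python3 m.py
```

```text
t 8.45 pos [ 0.5435 -0.2682  0.146 ] yaw -88.36 tilt [-1.5e-03 -6.0e-04 -1.0e+00] q [-5.720e-01  3.930e-01  1.592e+00 -1.000e-03  1.157e+00  9.700e-01] F [-3.14 -1.68 -2.25] M [-0.875  0.325 -0.186] w 0.0406
Mz [-0.186 -0.093  0.084] tool F [2.4 2.8 2.6] tool M [-0.389  0.86   0.066]
```

Call:
{"method": "move_arm", "body": {
  "rows": [
    [[40, 0, 0, 0, 0, 0, -0.5], [40, 0, 0, 0, 0, 0, -1], [40, 0, 0, 0, 0, 0, -1.5], [40, 0, 0, 0, 0, 0, -2], [40, 0, 0, 0, 0, 0, -2.5], [40, 0, 0, 0, 0, 0, -3], [40, 0, 0, 0, 0, 0, -3.5], [40, 0, 0, 0, 0, 0, -4]]
  ]
}}

```text
time: 9.27
ee_pos: [0.5435, -0.2679, 0.146]
tcp_rot: [2.326, -2.11, -0.002]
contact_force: [-5.2, -2.6, -2.8]
grip_width: 0.0406
```

```bash
python3 m.py
```

```text
t 9.27 pos [ 0.5435 -0.2679  0.146 ] yaw -84.43 tilt [-0.0016 -0.     -1.    ] q [-5.720e-01  3.930e-01  1.592e+00 -1.000e-03  1.158e+00  9.020e-01] F [-5.16 -2.58 -2.81] M [-0.947  0.532 -0.103] w 0.0406
Mz [-0.103 -0.056 -0.037] tool F [2.2 4.8 3.6] tool M [-0.653  0.881  0.067]
```

Call:
{"method": "move_arm", "body": {
  "rows": [
    [[40, 0, 0.5, 0, 0, 0, -0.5], [40, 0, 0.5, 0, 0, 0, -1], [40, 0, 0.5, 0, 0, 0, -1.5], [40, 0, 0.5, 0, 0, 0, -2], [40, 0, 0.5, 0, 0, 0, -2.5], [40, 0, 0.5, 0, 0, 0, -3], [40, 0, 0.5, 0, 0, 0, -3.5], [40, 0, 0.5, 0, 0, 0, -4]]
  ]
}}

```text
time: 10.08
ee_pos: [0.5435, -0.2677, 0.1461]
tcp_rot: [2.399, -2.028, -0.001]
contact_force: [-3.6, -2.4, -6.2]
grip_width: 0.0404
```

```bash
python3 m.py
```

```text
t 10.08 pos [ 0.5435 -0.2677  0.1461] yaw -80.43 tilt [-6.e-04  5.e-04 -1.e+00] q [-0.572  0.393  1.593  0.     1.157  0.831] F [-3.64 -2.44 -6.2 ] M [-0.905  0.445 -0.194] w 0.0404
Mz [-0.194 -0.097  0.012] tool F [1.9 3.9 6.1] tool M [-0.598  0.757  0.094]
```

Call:
{"method": "move_arm", "body": {
  "rows": [
    [[40, 0, 0.5, 0.5, 0, 0, -0.5], [40, 0, 0.5, 0.5, 0, 0, -1], [40, 0, 0.5, 0.5, 0, 0, -1.5], [40, 0, 0.5, 0.5, 0, 0, -2], [40, 0, 0.5, 0.5, 0, 0, -2.5], [40, 0, 0.5, 0.5, 0, 0, -3], [40, 0, 0.5, 0.5, 0, 0, -3.5], [40, 0, 0.5, 0.5, 0, 0, -4]]
  ]
}}

```text
time: 10.9
ee_pos: [0.5434, -0.2674, 0.146]
tcp_rot: [-2.468, 1.943, 0.0]
contact_force: [-2.4, 1.9, -1.5]
grip_width: 0.0403
```

```bash
python3 m.py
```

```text
t 10.9 pos [ 0.5434 -0.2674  0.146 ] yaw -76.44 tilt [ 4.e-04  8.e-04 -1.e+00] q [-5.730e-01  3.920e-01  1.594e+00  1.000e-03  1.156e+00  7.610e-01] F [-2.42  1.91 -1.5 ] M [-0.078  0.31  -0.203] w 0.0403
Mz [-0.203 -0.081 -0.076] tool F [-2.8  2.3  0.9] tool M [-0.337 -0.023  0.12 ]
```

Call:
{"method": "move_arm", "body": {
  "rows": [
    [[40, -0.5, 0, 0, 0, 0, -0.5], [40, -0.5, 0, 0, 0, 0, -1], [40, -0.5, 0, 0, 0, 0, -1.5], [40, -0.5, 0, 0, 0, 0, -2], [40, -0.5, 0, 0, 0, 0, -2.5], [40, -0.5, 0, 0, 0, 0, -3], [40, -0.5, 0, 0, 0, 0, -3.5], [40, -0.5, 0, 0, 0, 0, -4]]
  ]
}}

```text
time: 11.72
ee_pos: [0.5433, -0.2672, 0.146]
tcp_rot: [-2.534, 1.856, -0.0]
contact_force: [-1.3, 5.2, 1.0]
grip_width: 0.0403
```

```bash
python3 m.py
```

```text
t 11.72 pos [ 0.5433 -0.2672  0.146 ] yaw -72.43 tilt [ 5.e-04  4.e-04 -1.e+00] q [-5.720e-01  3.920e-01  1.594e+00  1.000e-03  1.155e+00  6.920e-01] F [-1.27  5.19  1.03] M [ 0.26   0.194 -0.213] w 0.0403
Mz [-0.213 -0.16  -0.12 ] tool F [-4.8  0.2 -1.1] tool M [-0.079 -0.348  0.164]
```

Call:
{"method": "move_arm", "body": {
  "rows": [
    [[40, -0.5, 0, 0, 0, 0, 0], [40, -0.5, 0, 0, 0, 0, -0.5], [40, -0.5, 0, 0, 0, 0, -0.5], [40, -0.5, 0, 0, 0, 0, -1], [40, -0.5, 0, 0, 0, 0, -1], [40, -0.5, 0, 0, 0, 0, -1.5], [40, -0.5, 0, 0, 0, 0, -1.5], [40, -0.5, 0, 0, 0, 0, -2]]
  ]
}}

```text
time: 12.53
ee_pos: [0.5433, -0.2671, 0.146]
tcp_rot: [-2.566, 1.812, -0.001]
contact_force: [-1.3, 3.4, 2.6]
grip_width: 0.0406
```

```bash
python3 m.py
```

```text
t 12.53 pos [ 0.5433 -0.2671  0.146 ] yaw -70.46 tilt [ 7.e-04 -3.e-04 -1.e+00] q [-0.572  0.392  1.595  0.     1.154  0.658] F [-1.26  3.44  2.57] M [ 0.219  0.001 -0.152] w 0.0406
Mz [-0.152 -0.083 -0.11 ] tool F [-3.7 -0.5 -2.6] tool M [ 0.1   -0.238  0.115]
```

Call:
{"method": "move_arm", "body": {
  "rows": [
    [[40, -0.5, 0, 0, 0, 0, -0.5], [40, -0.5, 0, 0, 0, 0, -1], [40, -0.5, 0, 0, 0, 0, -1.5], [40, -0.5, 0, 0, 0, 0, -2], [40, -0.5, 0, 0, 0, 0, -2.5], [40, -0.5, 0, 0, 0, 0, -3], [40, -0.5, 0, 0, 0, 0, -3.5], [40, -0.5, 0, 0, 0, 0, -4]]
  ]
}}

```text
time: 13.35
ee_pos: [0.5432, -0.2668, 0.146]
tcp_rot: [2.628, -1.721, 0.002]
contact_force: [0.7, 3.0, 3.3]
grip_width: 0.0405
```

```bash
python3 m.py
```

```text
t 13.35 pos [ 0.5432 -0.2668  0.146 ] yaw -66.43 tilt [ 8.e-04 -6.e-04 -1.e+00] q [-0.571  0.391  1.596 -0.     1.154  0.588] F [0.75 3.03 3.26] M [ 0.048 -0.307 -0.036] w 0.0405
Mz [-0.036  0.059  0.04 ] tool F [-1.8 -1.4 -3.3] tool M [ 0.301  0.089 -0.021]
```

Call:
{"method": "move_arm", "body": {
  "rows": [
    [[40, 0, 0, -0.5, 0, 0, -0.5], [40, 0, 0, -0.5, 0, 0, -1], [40, 0, 0, -0.5, 0, 0, -1.5], [40, 0, 0, -0.5, 0, 0, -2], [40, 0, 0, -0.5, 0, 0, -2.5], [40, 0, 0, -0.5, 0, 0, -3], [40, 0, 0, -0.5, 0, 0, -3], [40, 0, 0, -0.5, 0, 0, -3.5]]
  ]
}}

```text
time: 14.17
ee_pos: [0.543, -0.2665, 0.146]
tcp_rot: [-2.679, 1.64, -0.0]
contact_force: [3.0, 0.7, -3.1]
grip_width: 0.0407
```

```bash
python3 m.py
```

```text
t 14.17 pos [ 0.543  -0.2665  0.146 ] yaw -62.95 tilt [ 3.e-04 -0.e+00 -1.e+00] q [-0.571  0.391  1.596  0.     1.155  0.527] F [ 3.02  0.73 -3.13] M [-0.21  -0.814 -0.02 ] w 0.0407
Mz [-0.02   0.054  0.139] tool F [ 0.8 -3.4  3.6] tool M [ 0.634  0.545 -0.058]
```

```bash
sed -i "s/m=\[\];f=\[\]/m=[];f=[];print('eff6',r.state()['effort'][5].round(4))/" m.py; python3 -c "
from rig import r
print(r.state()['effort'])"
```

```text
[ -1.76158112 -48.17470551 -21.78137183  -0.76497713   1.34152774
   0.10011434]
```

Call:
{"method": "move_arm", "body": {
  "rows": [
    [[40, -0.5, -0.5, 0, 0, 0, -0.5], [40, -0.5, -0.5, 0, 0, 0, -1], [40, -0.5, -0.5, 0, 0, 0, -1], [40, -0.5, -0.5, 0, 0, 0, -1.5], [40, -0.5, -0.5, 0, 0, 0, -2], [40, -0.5, -0.5, 0, 0, 0, -2.5], [40, -0.5, -0.5, 0, 0, 0, -3], [40, -0.5, -0.5, 0, 0, 0, -3.5]]
  ]
}}

```text
time: 14.98
ee_pos: [0.5429, -0.2663, 0.1461]
tcp_rot: [2.728, -1.557, 0.0]
contact_force: [3.7, -3.6, -7.1]
grip_width: 0.0406
```

```bash
python3 m.py;python3 -c "
from rig import r
print(r.state()['effort'])"
```

```text
t 14.98 pos [ 0.5429 -0.2663  0.1461] yaw -59.42 tilt [-3.e-04 -7.e-04 -1.e+00] q [-5.710e-01  3.910e-01  1.596e+00 -1.000e-03  1.155e+00  4.670e-01] F [ 3.71 -3.64 -7.06] M [-0.873 -0.751 -0.085] w 0.0406
eff6 0.0304
Mz [-0.085  0.076  0.081] tool F [ 4.3 -1.1  7.9] tool M [ 0.213  1.192 -0.023]
[  1.03836861 -50.71945667 -22.14719117   0.62918773   2.08169505
   0.10529094]
```

Call:
{"method": "move_arm", "body": {
  "rows": [
    [[40, 0, 0, 1, 0, 0, -0.5], [40, 0, 0, 1, 0, 0, -1], [40, 0, 0, 1, 0, 0, -1], [40, 0, 0, 1, 0, 0, -1.5], [40, 0, 0, 1, 0, 0, -2], [40, 0, 0, 1, 0, 0, -2.5], [40, 0, 0, 1, 0, 0, -3], [40, 0, 0, 1, 0, 0, -3.5]]
  ]
}}

```text
time: 15.8
ee_pos: [0.5429, -0.266, 0.146]
tcp_rot: [2.774, -1.473, 0.0]
contact_force: [-1.8, -3.6, 2.8]
grip_width: 0.0402
```

```bash
python3 m.py
```

```text
t 15.8 pos [ 0.5429 -0.266   0.146 ] yaw -55.92 tilt [-0.e+00 -6.e-04 -1.e+00] q [-5.700e-01  3.910e-01  1.597e+00 -1.000e-03  1.154e+00  4.060e-01] F [-1.76 -3.59  2.85] M [-0.842 -0.058 -0.098] w 0.0402
eff6 0.0131
Mz [-0.098 -0.003  0.058] tool F [ 1.7  3.  -3.9] tool M [-0.44   0.713  0.014]
```

Free still (about 13.2). Continue.

Call:
{"method": "move_arm", "body": {
  "rows": [
    [[40, 0, 0, 0, 0, 0, -0.5], [40, 0, 0, 0, 0, 0, -1], [40, 0, 0, 0, 0, 0, -1], [40, 0, 0, 0, 0, 0, -1.5], [40, 0, 0, 0, 0, 0, -2], [40, 0, 0, 0, 0, 0, -2.5], [40, 0, 0, 0, 0, 0, -3], [40, 0, 0, 0, 0, 0, -3.5]]
  ]
}}

```text
time: 16.62
ee_pos: [0.5428, -0.2658, 0.1459]
tcp_rot: [2.818, -1.388, -0.0]
contact_force: [-2.5, -2.0, 4.6]
grip_width: 0.0407
```

```bash
python3 m.py
```

```text
t 16.62 pos [ 0.5428 -0.2658  0.1459] yaw -52.45 tilt [-3.e-04 -2.e-04 -1.e+00] q [-0.57   0.391  1.597 -0.     1.154  0.345] F [-2.5  -2.02  4.55] M [-0.784  0.122 -0.066] w 0.0407
eff6 -0.0171
Mz [-0.066  0.02  -0.006] tool F [ 0.5  3.4 -5.7] tool M [-0.539  0.591  0.018]
```

Call:
{"method": "move_arm", "body": {
  "rows": [
    [[40, -0.3, 0.3, -0.5, 0, 0, -0.5], [40, -0.3, 0.3, -0.5, 0, 0, -1], [40, -0.3, 0.3, -0.5, 0, 0, -1], [40, -0.3, 0.3, -0.5, 0, 0, -1.5], [40, -0.3, 0.3, -0.5, 0, 0, -2], [40, -0.3, 0.3, -0.5, 0, 0, -2.5], [40, -0.3, 0.3, -0.5, 0, 0, -3], [40, -0.3, 0.3, -0.5, 0, 0, -3.5]]
  ]
}}

```text
time: 17.43
ee_pos: [0.5426, -0.2657, 0.146]
tcp_rot: [-2.859, 1.301, 0.0]
contact_force: [-1.6, -2.3, 4.7]
grip_width: 0.0405
```

```bash
python3 m.py
```

```text
t 17.43 pos [ 0.5426 -0.2657  0.146 ] yaw -48.93 tilt [ 0.e+00  1.e-04 -1.e+00] q [-0.571  0.39   1.597  0.     1.154  0.283] F [-1.56 -2.33  4.67] M [-0.744 -0.053 -0.165] w 0.0405
eff6 -0.0913
Mz [-0.165 -0.089 -0.025] tool F [ 0.8  2.5 -5.4] tool M [-0.421  0.569  0.093]
```

Call:
{"method": "move_arm", "body": {
  "rows": [
    [[40, -0.3, 0.3, -0.5, 0, 0, -0.5], [40, -0.3, 0.3, -0.5, 0, 0, -1], [40, -0.3, 0.3, -0.5, 0, 0, -1], [40, -0.3, 0.3, -0.5, 0, 0, -1.5], [40, -0.3, 0.3, -0.5, 0, 0, -2], [40, -0.3, 0.3, -0.5, 0, 0, -2.5], [40, -0.3, 0.3, -0.5, 0, 0, -3], [40, -0.3, 0.3, -0.5, 0, 0, -3.5]]
  ]
}}

```text
time: 18.25
ee_pos: [0.5424, -0.2655, 0.146]
tcp_rot: [-2.897, 1.213, -0.0]
contact_force: [2.2, -1.1, -1.0]
grip_width: 0.0406
```

```bash
python3 m.py
```

```text
t 18.25 pos [ 0.5424 -0.2655  0.146 ] yaw -45.44 tilt [ 3.e-04  5.e-04 -1.e+00] q [-5.710e-01  3.900e-01  1.598e+00  1.000e-03  1.154e+00  2.220e-01] F [ 2.23 -1.08 -1.  ] M [-0.606 -0.686 -0.248] w 0.0406
eff6 -0.1775
Mz [-0.248 -0.152 -0.129] tool F [ 2.5 -0.9  1.4] tool M [0.116 0.933 0.176]
```

Call:
{"method": "move_arm", "body": {
  "rows": [
    [[40, 0, 0, 0, 0, 0, -0.2], [40, 0, 0, 0, 0, 0, -0.4], [40, 0, 0, 0, 0, 0, -0.6], [40, 0, 0, 0, 0, 0, -0.8], [40, 0, 0, 0, 0, 0, -1], [40, 0, 0, 0, 0, 0, -1.2], [40, 0, 0, 0, 0, 0, -1.4], [40, 0, 0, 0, 0, 0, -1.5]]
  ]
}}

```text
time: 19.07
ee_pos: [0.5423, -0.2655, 0.1461]
tcp_rot: [-2.913, 1.176, 0.0]
contact_force: [4.1, -0.0, -5.7]
grip_width: 0.0402
```

```bash
python3 m.py
```

```text
t 19.07 pos [ 0.5423 -0.2655  0.1461] yaw -43.97 tilt [ 1.e-04  6.e-04 -1.e+00] q [-5.710e-01  3.900e-01  1.598e+00  1.000e-03  1.154e+00  1.960e-01] F [ 4.11 -0.03 -5.72] M [-0.409 -1.081 -0.262] w 0.0402
eff6 -0.2952
Mz [-0.262 -0.27  -0.256] tool F [ 2.7 -3.   5.4] tool M [0.504 1.04  0.262]
```

The resisting torque now holds at −0.26 N·m without relaxing, where free turning relaxed to about 0. So the dial is on the spring stop at around 15–16 and the bolt is down. I'll turn no further, and now let go and lift.

Call:
{"method": "move_arm", "body": {
  "rows": [
    [[60, 0, 0, 0, 0, 0, 0], [100, 0, 0, 0, 0, 0, 0], [100, 0, 0, 0, 0, 0, 0], [100, 0, 0, 0, 0, 0, 0], [100, 0, 0, 0, 0, 0, 0], [100, 0, 0, -10, 0, 0, 0], [100, 0, 0, -30, 0, 0, 0], [100, 0, 0, -50, 0, 0, 0]]
  ]
}}

```text
time: 19.88
ee_pos: [0.5416, -0.2655, 0.1969]
tcp_rot: [-2.913, 1.176, 0.003]
contact_force: [0.5, -0.6, 0.9]
grip_width: 0.0854
```

```bash
python3 -c "
from h import *
go([.411,-.266,.26],-1)"
```

```text
t 19.88 pos [ 0.5416 -0.2655  0.1969] yaw -43.97 tilt [-1.8e-03  9.0e-04 -1.0e+00] q [-0.571  0.351  1.525 -0.     1.268  0.197] F [ 0.49 -0.64  0.92] M [-0.034  0.021 -0.   ] w 0.0854
shift mm [-93.8  91.1 -62.9] rz -42.96994222788758
```

Call:
{"method": "move_arm", "body": {
  "rows": [
    [[80, 0, 0, -30, 0, 0, -7], [60, -20, 20, -60, 0, 0, -14], [33, -45, 45, -62, 0, 0, -21], [33, -65, 65, -62, 0, 0, -28], [33, -85, 80, -62, 0, 0, -35], [33, -94, 91, -62, 0, 0, -42], [33, -94, 91, -62, 0, 0, -43], [33, -94, 91, -62, 0, 0, -43]]
  ]
}}

```text
time: 20.55
ee_pos: [0.4112, -0.2662, 0.2595]
tcp_rot: [3.14, -0.031, 0.003]
contact_force: [0.4, 0.3, 0.2]
grip_width: 0.0283
```

```bash
python3 -c "
from h import *
go(None)
s=r.state();im=r.grab_frame('wrist');c=cam('wrist',s)
for p in([.4125,-.266,.0995],[.4125,-.218,.0995],[.4125,-.314,.0995],[.448,-.266,.112]): print(proj(c,p).round(1))
cv2.imwrite('pics/w5.png',im[:,:,::-1])"
```

```text
t 20.55 pos [ 0.4112 -0.2662  0.2595] yaw -1.12 tilt [ 0.0017 -0.0013 -1.    ] q [-0.717  0.139  1.658  0.     1.342 -0.697] F [0.42 0.27 0.16] M [ 0.029 -0.025  0.001] w 0.0283
[318.2 180.6]
[317.1 128.9]
[319.2 227.5]
[357.4 183.3]
```

View pics/w5.png

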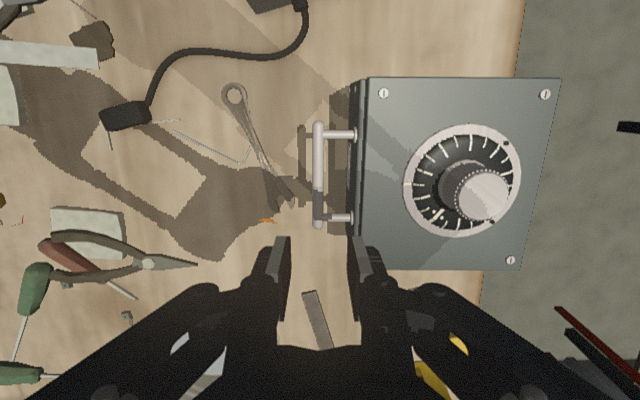

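The handle bar is at column 318, rows 122–228, matching the prediction of (0.4125, −0.266) to a few mm. The fingers straddle it at column 319. Descend with the jaws at 28 mm.

Call:
{"method": "move_arm", "body": {
  "rows": [
    [[33, 0, 0, 30, 0, 0, 0], [33, 0, 0, 60, 0, 0, 0], [33, 0, 0, 85, 0, 0, 0], [33, 0, 0, 105, 0, 0, 0], [33, 0, 0, 120, 0, 0, 0], [33, 0, 0, 130, 0, 0, 0], [33, 0, 0, 135, 0, 0, 0], [33, 0, 0, 135, 0, 0, 0]]
  ]
}}

```text
time: 21.27
ee_pos: [0.4118, -0.2657, 0.1221]
tcp_rot: [-3.14, 0.027, 0.003]
contact_force: [-0.6, 0.8, 0.6]
grip_width: 0.0282
```

```bash
python3 -c "
from h import *
go([.411,-.265,.094],-1)
s=r.state();im=r.grab_frame('wrist');cv2.imwrite('pics/w6.png',im[:,:,::-1])
c=cam('wrist',s);print(proj(c,[.4125,-.266,.0995]))"
```

```text
t 21.27 pos [ 0.4118 -0.2657  0.1221] yaw -1.0 tilt [-0.0016  0.0016 -1.    ] q [-0.715  0.26   1.873  0.     1.01  -0.698] F [-0.64  0.8   0.56] M [-0.059  0.017 -0.024] w 0.0282
shift mm [-0.8 -0.6 28.1] rz 0.0011221458332102419
[317.15406816 248.85260612]
```

View pics/w6.png

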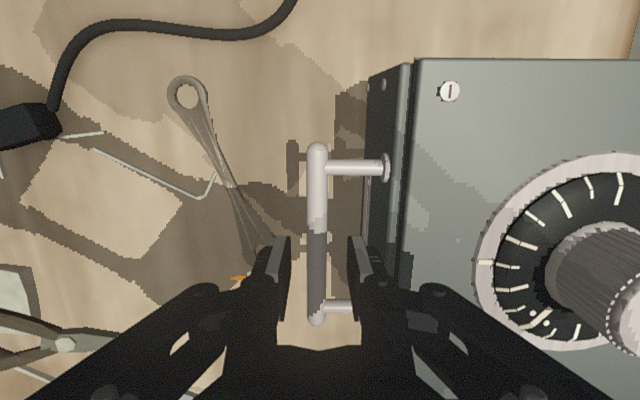

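The bar is at column 317, midway between the fingers at 290 and 350, with the right finger clear of the drawer face. I'll lower another 24 mm and check the force.

Call:
{"method": "move_arm", "body": {
  "rows": [
    [[29, 0, 0, 4, 0, 0, 0], [29, 0, 0, 8, 0, 0, 0], [29, 0, 0, 12, 0, 0, 0], [29, 0, 0, 16, 0, 0, 0], [29, 0, 0, 20, 0, 0, 0], [29, 0, 0, 24, 0, 0, 0], [29, 0, 0, 24, 0, 0, 0], [29, 0, 0, 24, 0, 0, 0]]
  ]
}}

```text
time: 21.98
ee_pos: [0.4112, -0.2659, 0.099]
tcp_rot: [-3.141, 0.027, 0.001]
contact_force: [-0.1, 0.2, 0.3]
grip_width: 0.0246
```

```bash
python3 -c "
from h import *
go(None)"
```

```text
t 21.98 pos [ 0.4112 -0.2659  0.099 ] yaw -0.98 tilt [-5.e-04  3.e-04 -1.e+00] q [-0.716  0.286  1.906 -0.     0.95  -0.699] F [-0.1   0.16  0.27] M [ 0.036  0.052 -0.03 ] w 0.0246
```

No contact. Close on the bar.

Call:
{"method": "move_arm", "body": {
  "rows": [
    [[22, 0, 0, 0, 0, 0, 0], [18, 0, 0, 0, 0, 0, 0], [14, 0, 0, 0, 0, 0, 0], [8, 0, 0, 0, 0, 0, 0], [8, 0, 0, 0, 0, 0, 0], [8, 0, 0, 0, 0, 0, 0], [8, 0, 0, 0, 0, 0, 0], [8, 0, 0, 0, 0, 0, 0]]
  ],
  "newtons": 30
}}

```text
time: 22.65
ee_pos: [0.4106, -0.2661, 0.0995]
tcp_rot: [3.141, -0.026, -0.002]
contact_force: [-5.4, -0.3, 5.0]
grip_width: 0.0095
```

```bash
python3 -c "
from h import *
go(None)"
```

```text
t 22.65 pos [ 0.4106 -0.2661  0.0995] yaw -0.96 tilt [-1.4e-03 -3.0e-04 -1.0e+00] q [-7.160e-01  2.850e-01  1.906e+00 -1.000e-03  9.510e-01 -6.990e-01] F [-5.37 -0.31  5.  ] M [-0.207  0.883 -0.05 ] w 0.0095
```

Call:
{"method": "move_arm", "body": {
  "rows": [
    [[8, -1, 0, 0, 0, 0, 0], [8, -2, 0, 0, 0, 0, 0], [8, -3, 0, 0, 0, 0, 0], [8, -4, 0, 0, 0, 0, 0], [8, -4, 0, 0, 0, 0, 0], [8, -4, 0, 0, 0, 0, 0], [8, -4, 0, 0, 0, 0, 0], [8, -4, 0, 0, 0, 0, 0]]
  ]
}}

```text
time: 23.32
ee_pos: [0.4078, -0.266, 0.0995]
tcp_rot: [3.141, -0.027, 0.001]
contact_force: [2.3, 1.7, 3.3]
grip_width: 0.0095
```

```bash
python3 -c "
from h import *
go(None)"
```

```text
t 23.32 pos [ 0.4078 -0.266   0.0995] yaw -0.98 tilt [ 9.e-04 -3.e-04 -1.e+00] q [-0.721  0.281  1.912  0.     0.947 -0.704] F [2.34 1.72 3.29] M [ 0.165 -0.391 -0.124] w 0.0095
```

Call:
{"method": "move_arm", "body": {
  "rows": [
    [[8, -0.5, 0, 0, 0, 0, 0], [8, -1, 0, 0, 0, 0, 0], [8, -1.5, 0, 0, 0, 0, 0], [8, -2, 0, 0, 0, 0, 0], [8, -2.5, 0, 0, 0, 0, 0], [8, -3, 0, 0, 0, 0, 0], [8, -3, 0, 0, 0, 0, 0], [8, -3, 0, 0, 0, 0, 0]]
  ]
}}

```text
time: 23.98
ee_pos: [0.4043, -0.2659, 0.0995]
tcp_rot: [3.141, -0.027, 0.0]
contact_force: [0.7, 1.5, 5.4]
grip_width: 0.0095
```

```bash
python3 -c "
from h import *
go(None)"
```

```text
t 23.98 pos [ 0.4043 -0.2659  0.0995] yaw -0.98 tilt [ 1.e-04 -2.e-04 -1.e+00] q [-0.726  0.278  1.918 -0.     0.946 -0.708] F [0.74 1.48 5.42] M [ 0.22  -0.295 -0.032] w 0.0095
```

The drawer has moved past 6 mm at low force, so it is unlocked. Pull on.

Call:
{"method": "move_arm", "body": {
  "rows": [
    [[8, -6, 0, 0, 0, 0, 0], [8, -13, 0, 0, 0, 0, 0], [8, -20, 0, 0, 0, 0, 0], [8, -27, 0, 0, 0, 0, 0], [8, -34, 0, 0, 0, 0, 0], [8, -41, 0, 0, 0, 0, 0], [8, -46, 0, 0, 0, 0, 0], [8, -48, 0, 0, 0, 0, 0]]
  ]
}}

```text
time: 24.65
ee_pos: [0.3554, -0.2647, 0.0995]
tcp_rot: [-3.141, 0.027, 0.001]
contact_force: [2.4, 2.6, 6.0]
grip_width: 0.0098
```

```bash
python3 -c "
from h import *
go(None)"
```

```text
t 24.65 pos [ 0.3554 -0.2647  0.0995] yaw -0.99 tilt [-7.e-04  4.e-04 -1.e+00] q [-0.797  0.224  1.999 -0.     0.919 -0.78 ] F [2.45 2.58 6.03] M [ 0.398 -0.346 -0.061] w 0.0098
```

Call:
{"method": "move_arm", "body": {
  "rows": [
    [[8, -1, 0, 0, 0, 0, 0], [8, -2, 0, 0, 0, 0, 0], [8, -3, 0, 0, 0, 0, 0], [8, -4, 0, 0, 0, 0, 0], [8, -5, 0, 0, 0, 0, 0], [8, -6, 0, 0, 0, 0, 0], [8, -7, 0, 0, 0, 0, 0], [8, -7, 0, 0, 0, 0, 0]]
  ]
}}

```text
time: 25.32
ee_pos: [0.3504, -0.2646, 0.0995]
tcp_rot: [-3.141, 0.029, -0.005]
contact_force: [5.8, 3.8, 2.8]
grip_width: 0.0095
```

```bash
python3 -c "
from h import *
go(None)"
```

```text
t 25.32 pos [ 0.3504 -0.2646  0.0995] yaw -1.07 tilt [ 3.e-03  6.e-04 -1.e+00] q [-0.808  0.218  2.009  0.003  0.913 -0.791] F [5.84 3.75 2.78] M [ 0.509 -1.066 -0.057] w 0.0095
```

Call:
{"method": "move_arm", "body": {
  "rows": [
    [[8, -0.5, 0, 0, 0, 0, 0], [8, -1, 0, 0, 0, 0, 0], [8, -1.5, 0, 0, 0, 0, 0], [8, -1.5, 0, 0, 0, 0, 0], [8, -1.5, 0, 0, 0, 0, 0], [8, -1.5, 0, 0, 0, 0, 0], [8, -1.5, 0, 0, 0, 0, 0], [8, -1.5, 0, 0, 0, 0, 0]]
  ]
}}

```text
time: 25.98
ee_pos: [0.3504, -0.2646, 0.0995]
tcp_rot: [-3.141, 0.03, -0.009]
contact_force: [10.4, 5.1, 1.3]
grip_width: 0.01
```

```bash
python3 -c "
from h import *
go(None)"
```

```text
t 25.98 pos [ 0.3504 -0.2646  0.0995] yaw -1.1 tilt [ 5.7e-03  5.0e-04 -1.0e+00] q [-0.809  0.217  2.011  0.006  0.911 -0.793] F [10.43  5.1   1.34] M [ 0.774 -1.617 -0.029] w 0.01
```

It's on its stop: no further motion, and the force is rising. Relax, open, and lift away.

Call:
{"method": "move_arm", "body": {
  "rows": [
    [[8, 1.5, 0, 0, 0, 0, 0], [20, 1.5, 0, 0, 0, 0, 0], [31, 1.5, 0, 0, 0, 0, 0], [31, 1.5, 0, 0, 0, 0, 0], [31, 1.5, 0, 0, 0, 0, 0], [31, 1.5, 0, -10, 0, 0, 0], [31, 1.5, 0, -25, 0, 0, 0], [31, 1.5, 0, -50, 0, 0, 0]]
  ]
}}

```text
time: 26.65
ee_pos: [0.3475, -0.2636, 0.1478]
tcp_rot: [-3.137, 0.027, 0.008]
contact_force: [-0.2, -0.1, -0.2]
grip_width: 0.0264
```

```bash
python3 -c "
from h import *
go(None)"
```

```text
t 26.65 pos [ 0.3475 -0.2636  0.1478] yaw -0.98 tilt [-0.0048  0.0041 -1.    ] q [-8.080e-01  1.580e-01  1.938e+00 -1.000e-03  1.052e+00 -7.910e-01] F [-0.24 -0.1  -0.15] M [ 0.007 -0.076  0.008] w 0.0264
```

Call:
{"method": "move_arm", "body": {
  "rows": [
    [[31, 0, 0, -30, 0, 0, 0], [31, 0, 0, -60, 0, 0, 0], [31, 0, 0, -90, 0, 0, 0], [31, 0, 0, -120, 0, 0, 0], [31, 0, 0, -140, 0, 0, 0], [31, 0, 0, -140, 0, 0, 0], [31, 0, 0, -140, 0, 0, 0], [31, 0, 0, -140, 0, 0, 0]]
  ]
}}

```text
time: 27.32
ee_pos: [0.3486, -0.2645, 0.2882]
tcp_rot: [-3.14, 0.027, 0.003]
contact_force: [-0.3, 0.2, -0.1]
grip_width: 0.0268
```

```bash
python3 -c "
from h import *
go(None)
s=r.state();im=r.grab_frame('wrist');c=cam('wrist',s)
for p in([.3525,-.265,.0995],[.4125,-.266,.0995]): print(proj(c,p).round(1))
cv2.imwrite('pics/w7.png',im[:,:,::-1])"
```

```text
t 27.32 pos [ 0.3486 -0.2645  0.2882] yaw -0.99 tilt [-0.0018  0.0014 -1.    ] q [-0.808  0.044  1.695 -0.     1.404 -0.791] F [-0.33  0.19 -0.14] M [0.055 0.018 0.025] w 0.0268
[321.4 174.5]
[379.6 174.5]
```

View pics/w7.png

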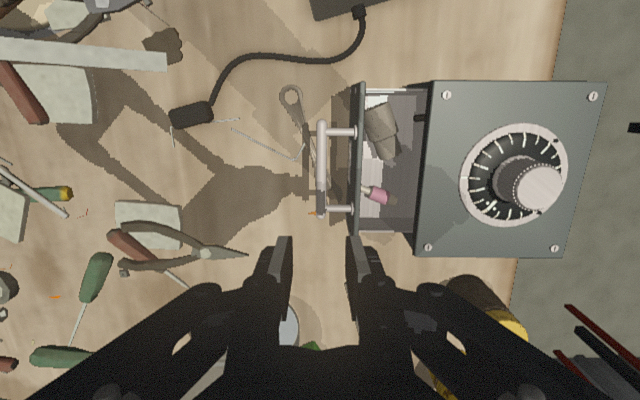

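The drawer stands open with its contents visible. The bar is at column 321, as predicted for 60 mm, and the spanner is undisturbed. Hand in.

```bash
python3 -c "
from rig import r
print(r.hand_in())"
```

```text
the job is handed in; nothing more can be done
None
```

The strongbox is open and the drawer is out to its stop. I handed the job in at about 27 s with the gripper clear of everything.

- **Dial:** I turned it left from about 93.6 to 40; the camera showed the 40 mark in line with the index. I then turned it right to 95, where the camera read about 95–95.8 and reckoning gave 95.1.
- **Bolt:** I turned left in small steps until the torque stayed up at about 0.26 N·m instead of relaxing, near 15–16, and went no further. My estimate is 0.14–0.2 N·m above free turning. The free-turning readings wandered by up to 0.1 N·m, and one reckoning put the margin right around the 0.27 limit, so staying under it is likely but not certain.
- **Drawer:** It started at about 2 N, so the bolt had dropped. It came out 60 mm until it stopped moving and the pull force rose to about 10 N. I then opened the jaws and lifted straight up.
- **Last checks:** The final picture shows the drawer open, with the handle where a 60 mm pull should put it. The tool force is near zero. The spanner looks unmoved. I didn't measure the tub or the jar again, but the arm went nowhere near them.

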